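# Set the length stop on the bench guide bar

## Task

Set the length stop on the guide bar: the wooden stop collar is lying on its side, so first stand it on the bench with its stem straight up, let go, and take it afresh. Then slide it onto the bar from the bar's open end, stem up, and along until it sits between the two black lines, without running past them, and let go; only then swing the keeper arm down fully across the open end. Leave everything else on the bench where it is.

Things in the scene. Friction and masses are not known exactly. Their poses are not given: they have to be found in the camera images.
- collar: The stop collar: brown wooden block 60 x 60 mm, 46 mm long along its square 30 x 30 mm through-hole (the bore), with a stem on one side; loose, 0.18 to 0.35 kg, 110 mm from foot to stem end. Axes: +x from block to stem end, y along the bore. At first it lies with z up, stem pointing roughly left (+y); standing, x is up. Origin: underside as it lies, 30 mm from the bore axis.
- collar_mid (a point): Middle of the collar: 55 mm from the block's foot, on the centre plane; axes as the collar's.
- collar_bore (a point): Centre of the bore, 30 mm from the block's foot, 25 mm from collar_mid towards the foot; axes as the collar's (x along the stem, y along the bore). The collar is the same from both ends of the bore.
- collar_stem (a point): Centre of the stem, 85 mm from the block's foot, 30 mm from collar_mid; axes as the collar's. The stem is 50 mm long, 46 mm across along y (flush with the block's ends) and 30 mm across along z.
- bar_end (a point): Centre of the open end of the guide bar: level, aluminium, 24 x 24 mm, axis 90 mm above the bench, over a plywood board 140 x 340 x 18 mm. It runs 260 mm along this point's -y to the grey bracket; a nose 14 mm square, 12 mm long, stands out along +y. Axes: y along the bar, outwards; z up. The collar has 3 mm of play each side; resting on the bar, its bore centre is 3 mm below the bar's axis.
- marks: The two black lines round the bar, each 4 mm wide, their inner edges 58 mm apart. Origin on the bar's axis half-way between them, 70 to 190 mm from the open end; axes as bar_end's.
- keeper (a joint): Hinge of the keeper, in rad: 0 = shut, the arm level across the open end of the bar; 1.57 = arm upright; 1.85 = stop. It starts open, near upright. It stays where it is left (friction about 0.12 N m) and can be pushed.
- keeper_hinge (a point): Hinge axis of the keeper, on a steel post on the robot's side of the bar, 85 mm along -x and 18 mm along +y from bar_end, at bar height (90 mm above the bench). The axis is parallel to the bar; axes as bar_end's. When shut the arm points along this point's +x.
- keeper_grip (a point): Centre of the rubber cross handle at the free end of the keeper arm, 18 mm thick and 44 mm long parallel to the bar, 130 mm from the hinge. The arm is a steel strip 18 mm wide and 12 mm thick.
- spray_can: Bystander, leave alone: grey spray can, 64 mm wide, 185 mm tall, beyond the bar. Origin at its underside.
- screw_jar: Bystander, leave alone: lidded glass jar, 68 mm wide, 100 mm tall, beyond the bar's open end. Origin at its underside.
- paint_tin: Bystander, leave alone: bare metal tin, 90 mm wide, 105 mm tall, on the right. Origin at its underside.
- hammer: Bystander, leave alone: hammer lying on the left. Origin at its underside.
- screwdriver: Bystander, leave alone: screwdriver lying between the robot and the bar. Origin at its underside.
- offcut: Bystander, leave alone: pale wooden offcut 50 x 120 x 38 mm (x, y, z). Origin at its underside.
- wheel: Bystander, leave alone: white wheel lying flat, 54 mm wide, 33 mm high. Origin at its underside.
- spacer: Bystander, leave alone: plain brown square spacer block with a hole and no stem, 60 x 50 x 60 mm, on the right: not the stop collar. Origin at its underside.
Things that resemble listed ones, but are neither listed nor needed, are in the scene too. What is shaped like the collar but blue or purple is not meant.

How it is judged:
On the way, in this order (a step that is already met when the one before it is completed fails the run):
1. the collar stands on the bench, stem up, let go (angle between collar_bore's own x axis and vertical below 0.1 rad and height (world z) of collar_bore between 0.022 and 0.038 m and contact force between the fingers and collar below 0.1 N and linear speed of collar below 0.03 m/s), for 0.2 s.
2. the collar sits on the bar between the lines, stem up, let go, the keeper still open (x of collar_bore in the frame of marks between -0.008 and 0.008 m and z of collar_bore in the frame of marks between -0.008 and 0.008 m and y of collar_bore in the frame of marks between -0.007 and 0.007 m and angle between collar_bore's own x axis and vertical below 0.2 rad and contact force between the fingers and collar below 0.1 N and linear speed of collar below 0.03 m/s and value of joint keeper above 0.8 rad), for 0.2 s.
At the end, for the whole second after the job is handed in: The collar is on the bar, stem up (within 0.2 rad), its middle within 7 mm of the middle between the two lines, released and at rest, and the keeper arm is down (below 0.1 rad) (x of collar_bore in the frame of marks between -0.008 and 0.008 m and z of collar_bore in the frame of marks between -0.008 and 0.008 m and y of collar_bore in the frame of marks between -0.007 and 0.007 m and angle between collar_bore's own x axis and vertical below 0.2 rad and contact force between the fingers and collar below 0.1 N and linear speed of collar below 0.03 m/s and value of joint keeper below 0.1 rad); the robot touches nothing.
It fails at once if the collar runs more than 20 mm past the lines along the bar (x of collar_bore in the frame of marks between -0.008 and 0.008 m and z of collar_bore in the frame of marks between -0.008 and 0.008 m and y of collar_bore in the frame of marks below -0.026 m).
It fails at once if a bystander on the bench is moved more than 30 mm (distance of any of spray_can, screw_jar, paint_tin, hammer, screwdriver, offcut, wheel, spacer from where it was at the start of the episode above 0.03 m).
It also fails if it takes over 72 s, if anything falls off the work surface, if the arm or the gripper's body presses on something with over 40 N, if the wrist force passes 120 N, or if a joint passes its speed limit or range.

## Robot

A 6-joint arm with a two-finger parallel gripper is mounted at the origin on the work surface. World frame = base frame: x ahead of the robot, y to its left, z up, the work surface at z = 0. Lengths are in m, angles in rad, forces in N, time in s.
With the tool pointing down it reaches from about 0.225 to 0.875 m from the base axis. Payload 3.4 kg.
Tool frame: the origin (TCP) lies on the centre line of the jaws, within the pads' length; the fingertips stand 11 mm ahead of it and the grasp point (between the pads) lies 8 mm behind it; z points along the fingers, y is the direction in which the jaws open and shut (so a half turn about z gives the same grasp; the last joint's range is limited). The gripper opens to 85 mm and grips with 20 to 120 N. Pads are 22 mm wide; open, the fingers measure 114 mm over their backs; the gripper's body (76 mm by 85 mm) begins 54 mm behind the grasp point. The pads swing forward as they close: fully open they stand 13 mm farther back than shut.
Start: joints at [1.026, 0.276, 1.505, -0, 1.361, -0.121], TCP at [0.236, 0.524, 0.242] pointing down, gripper open.
Joint ranges: [-2.89, 2.89], [-0.75, 2.08], [0.22, 2.7], [-1.18, 4.32], [0.11, 2.71], [-2.7, 2.7]. Speed limits (rad/s): [2.57, 2.57, 3.14, 3.14, 3.14, 3.14].

## Interface

Orientations are given as a unit quaternion [w, x, y, z].
In Python, from plant import ctrl gives the robot as it stands. The module is installed in compiled form; this text tells all that it offers.
- The arm moves only by the shell command python3 -m pendant 'ROWS' [OPENING] [FORCE]. ROWS is JSON, a list of rows, each an object with "xyz": the shift along the tool's x, y, z in m, a list of three; "twist": the turn, a rotation vector about the tool's x, y, z in degrees, a list of three. A call has 1 to 10 rows; each row is the pose to reach, as a shift and turn from the pose measured when the call began, along the tool's axes at that moment; what a row does not reach only later rows make up. A row lasts 1/8 s, in which the tool goes at most 62.5 mm and 10.7 degrees, less where a joint would pass 70% of its speed; a pose out of reach is approached as far as the arm can. A call with a gripper value outside its range is refused whole. OPENING is the opening, from 0 (shut) to 1 (fully open), set as the call begins (- or left out, the last holds). The fingers move at their own pace and stop on an object; FORCE is the grip in N (left out, the last holds). Time passes only in rows, so rows that repeat a pose let the fingers close. It gives the time, the measured TCP pose, the force and the opening at its end, in the units of the state.
- ctrl.sense(): the state, without advancing time (a new reading comes with each control period).
- ctrl.snapshot(name): name is "scene" or "top" or "wrist"; returns the picture (420x560x3 uint8, red, green, blue); there is no depth.
- ctrl.camera_model(name): a dict with "camera_matrix" (3x3 intrinsics, pixels), "R" (3x3) and "t" (3): a world point X has camera coordinates R X + t. Camera axes: x right, y down, z forward; pixel columns grow to the right and rows downward; lengths in m; the calibration is good to about 2 mm. The wrist camera is an equidistant fisheye: a pixel r from the principal point sees the ray r / f radians off the axis. A picture is of the moment at which its call begins: read the wrist's pose just before it. camera_model takes no time and is no camera call; for the wrist camera it gives the pose at the moment of the call.
- ctrl.job_done(): hands the job in, once; it reports no verdict.
The state is a dict: "clock": time; "q": joint angles; "joint_vel": joint speeds; "tau": joint torques, N m; "tool_pos": TCP position; "tool_rot": TCP orientation; "wrist_force": force on the tool from outside, world axes, zero at the start; "wrist_torque": the same for the moment, N m; "opening": opening from 0.0 (shut) to 1.0 (fully open).
Only numpy, scipy, OpenCV 4.12 (cv2) and the standard library are available. Lean on these libraries where they do the work, as an engineer would, in place of code of your own. Each camera call takes 0.05 s, during which the arm holds its last target. There are 200 camera calls.

## Working session

There is one attempt and no reset: what is moved stays moved. The work goes in short steps, Python scripts to look and compute and a shell command to move; the robot and the scene stay as the last step left them, time stands still between calls to the robot, and variables do not carry over. Pictures are saved under pics/ and viewed, about 8 in all and at most 12, crops included, and the job is handed in when it is done.

```bash
mkdir -p pics
cat > h.py <<'E'
import numpy as np, cv2
from scipy.spatial.transform import Rotation as Ro
from plant import ctrl
def snap(name,fn):
    m=ctrl.camera_model(name); im=ctrl.snapshot(name)
    cv2.imwrite('pics/'+fn+'.png',im[:,:,::-1]); np.savez('pics/'+fn+'.npz',K=m["camera_matrix"],R=m["R"],t=m["t"],fish=(name=="wrist"))
    return im
def ray(fn,u,v):
    m=np.load('pics/'+fn+'.npz');K,R,t=m['K'],m['R'],m['t']
    d=np.array([(u-K[0,2])/K[0,0],(v-K[1,2])/K[1,1],1.])
    if m['fish']:
        r=np.hypot(d[0],d[1]); d=np.array([d[0]/r*np.sin(r),d[1]/r*np.sin(r),np.cos(r)]) if r>1e-9 else np.array([0,0,1.])
    return -R.T@t, R.T@d
def onz(fn,u,v,z):
    o,d=ray(fn,u,v); return o+d*(z-o[2])/d[2]
def onx(fn,u,v,x,ax=0):
    o,d=ray(fn,u,v); return o+d*(x-o[ax])/d[ax]
def tri(f1,p1,f2,p2):
    o1,d1=ray(f1,*p1);o2,d2=ray(f2,*p2)
    A=np.stack([d1,-d2],1);s=np.linalg.lstsq(A,o2-o1,rcond=None)[0]
    a=o1+s[0]*d1;b=o2+s[1]*d2;return (a+b)/2,np.linalg.norm(a-b)
def proj(fn,X):
    m=np.load('pics/'+fn+'.npz');c=m['R']@np.asarray(X)+m['t'];K=m['K']
    if m['fish']:
        r=np.hypot(c[0],c[1]);th=np.arctan2(r,c[2]);return K[0,0]*th*c[0]/r+K[0,2],K[1,1]*th*c[1]/r+K[1,2]
    return K[0,0]*c[0]/c[2]+K[0,2],K[1,1]*c[1]/c[2]+K[1,2]
def pose():
    s=ctrl.sense();q=s["tool_rot"];return np.array(s["tool_pos"]),Ro.from_quat([q[1],q[2],q[3],q[0]])
def rel(target_pos,target_R=None):
    "shift and twist(deg) in tool axes to reach target"
    p,r=pose();sh=r.inv().apply(np.array(target_pos)-p)
    tw=np.degrees((r.inv()*target_R).as_rotvec()) if target_R is not None else 0
    return np.round(sh,4),np.round(tw,1)
E
python3 - <<'E'
from h import *
for n in("top","scene"):
    snap(n,n+"0"); m=np.load('pics/%s0.npz'%n); print(n,m['K'].round(1).tolist(),(-m['R'].T@m['t']).round(3),m['R'].round(3).tolist())
s=ctrl.sense();print(s); print(pose()[1].as_matrix().round(3))
E
```

```text
top [[412.5, 0.0, 275.2], [0.0, 412.5, 207.3], [0.0, 0.0, 1.0]] [0.436 0.077 1.11 ] [[-0.004, -1.0, 0.016], [-0.99, 0.001, -0.144], [0.144, -0.017, -0.989]]
scene [[413.4, 0.0, 280.1], [0.0, 413.4, 208.6], [0.0, 0.0, 1.0]] [1.303 0.008 0.76 ] [[0.07, 0.997, -0.013], [0.675, -0.057, -0.736], [-0.735, 0.043, -0.677]]
{'clock': 0.1, 'q': array([ 1.02600666e+00,  2.76558531e-01,  1.50597040e+00, -1.38131534e-05,
        1.36075515e+00, -1.21010061e-01]), 'joint_vel': array([ 1.19637929e-03, -1.50269406e-03, -1.32680250e-03, -9.23675863e-05,
        4.02239159e-04, -5.09046181e-05]), 'tau': array([ 1.98870104e-03, -4.17699087e+01, -2.46404564e+01,  8.42021655e-05,
        5.80130465e-03,  3.14911165e-05]), 'tool_pos': array([0.23622386, 0.52374071, 0.24152535]), 'tool_rot': array([-2.69983036e-04,  2.10306321e-01,  9.77635175e-01, -8.01487631e-04]), 'wrist_force': array([-0.40385608,  0.13617731, -0.04228502]), 'wrist_torque': array([ 0.01251585, -0.02848158,  0.0201235 ]), 'opening': 0.9964410673919831}
[[-0.912  0.411 -0.001]
 [ 0.411  0.912 -0.001]
 [ 0.    -0.002 -1.   ]]
```

View pics/top0.png

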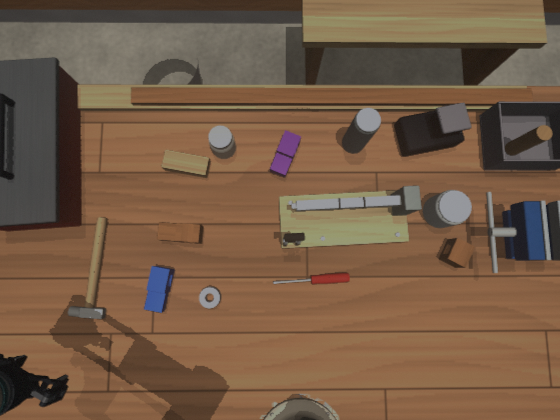

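View pics/scene0.png

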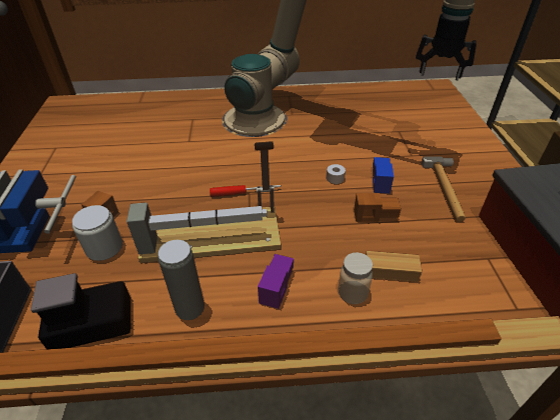

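The top view shows the collar at about (180,233), and the bar from (293,205) to (405,201) with its open end on the left and lines near (340,202) and (365,202). The keeper hinge is near (293,238). I'll zoom in for exact pixels.

Run:
```python
from h import *
t=cv2.imread('pics/top0.png');s=cv2.imread('pics/scene0.png')
def c(im,u,v,w,h,k): return cv2.resize(im[v:v+h,u:u+w],None,fx=k,fy=k,interpolation=cv2.INTER_CUBIC)
a=np.hstack([c(t,280,185,140,66,4),c(t,150,210,60,66,4)])
b=np.hstack([c(s,130,135,155,82,4),c(s,345,180,45*1,82,4)])
W=800
cv2.imwrite('pics/z.png',np.vstack([a[:,:W],np.pad(b,((0,0),(0,max(0,W-b.shape[1])),(0,0)))[:,:W]]))
```

```text
(no output)
```

View pics/z.png

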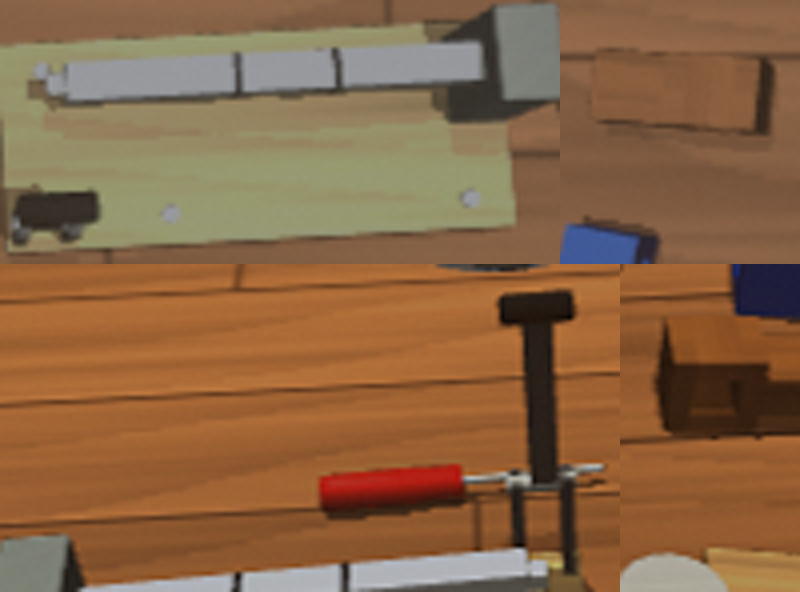

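Run:
```python
from h import *
T=lambda x,y:(280+x/4-.4,185+y/4-.4); C=lambda x,y:(150+(x-560)/4-.4,210+y/4-.4)
f=lambda p,z:onz('top0',*p,z).round(4)
for n,p in dict(e1=(68,63),e2=(70,100),f1=(483,42),f2=(483,80),l1a=(238,54),l1b=(239,92),l2a=(336,49),l2b=(339,88)).items(): print(n,f(T(*p),.102))
for n,p,z in(('stem end a',(592,52),.045),('stem end b',(594,120),.045),('blk r a',(762,58),.06),('blk r b',(755,132),.06),('b l a',(686,54),.06),('b l b',(683,126),.06)): print(n,f(C(*p),z))
m=ctrl.camera_model("wrist");p,r=pose();print('cam in tool',r.inv().apply(-m["R"].T@m["t"]-p).round(3),(m["R"]@r.as_matrix()).round(3).tolist(),np.round(m["camera_matrix"],1).tolist())
print(np.degrees(r.as_euler('ZYX')))
```

```text
e1 [0.5998 0.0074 0.102 ]
e2 [0.5766 0.0064 0.102 ]
f1 [ 0.6127 -0.2515  0.102 ]
f2 [ 0.5888 -0.2504  0.102 ]
l1a [ 0.6053 -0.0983  0.102 ]
l1b [ 0.5815 -0.0983  0.102 ]
l2a [ 0.6084 -0.1594  0.102 ]
l2b [ 0.5839 -0.1605  0.102 ]
stem end a [0.5512 0.3634 0.045 ]
stem end b [0.5074 0.3605 0.045 ]
blk r a [0.5456 0.2514 0.06  ]
blk r b [0.4985 0.2548 0.06  ]
b l a [0.5482 0.2997 0.06  ]
b l b [0.5024 0.3003 0.06  ]
cam in tool [ 0.068  0.    -0.131] [[-0.0, 1.0, 0.001], [-0.964, 0.0, -0.266], [-0.266, -0.001, 0.964]] [[325.2, 0.0, 280.1], [0.0, 325.2, 207.8], [0.0, 0.0, 1.0]]
[ 1.55719374e+02 -1.09305448e-02 -1.79903704e+02]
```

```bash
cat >> h.py <<'E'
def down(psi): # tool x at world angle psi deg, pointing down
    return Ro.from_euler('z',psi,degrees=True)*Ro.from_euler('x',180,degrees=True)
E
python3 -c "
from h import *
print(rel([.526,.30,.25],down(86)))"
```

```text
(array([-0.3561, -0.0848, -0.0084]), array([-0.1,  0. , 69.7]))
```

```bash
python3 -m pendant '[{"xyz":[-0.05,-0.012,-0.004],"twist":[0,0,10]},{"xyz":[-0.1,-0.024,-0.008],"twist":[0,0,20]},{"xyz":[-0.15,-0.036,-0.008],"twist":[0,0,30]},{"xyz":[-0.2,-0.048,-0.008],"twist":[0,0,40]},{"xyz":[-0.25,-0.06,-0.008],"twist":[0,0,50]},{"xyz":[-0.30,-0.072,-0.008],"twist":[0,0,60]},{"xyz":[-0.356,-0.085,-0.008],"twist":[0,0,69.7]},{"xyz":[-0.356,-0.085,-0.008],"twist":[0,0,69.7]},{"xyz":[-0.356,-0.085,-0.008],"twist":[0,0,69.7]}]' 1 40
python3 -c "
from h import *
snap('wrist','w1');print(ctrl.sense()['q'].round(2))
for x in [(.522,.253,.06),(.529,.362,.045)]: print(proj('w1',x))
im=cv2.imread('pics/w1.png');cv2.imwrite('pics/w1z.png',cv2.resize(im[60:360,130:530],None,fx=2,fy=2,interpolation=cv2.INTER_CUBIC))"
```

```text
clock: 1.23
tool_pos: [0.5253, 0.2997, 0.2489]
tool_rot: [-0.0, 0.731, 0.682, -0.002]
wrist_force: [-0.6, -0.5, -1.8]
opening: 0.999
[ 0.4   0.32  1.43 -0.    1.4   0.47]
(np.float64(281.0319204200833), np.float64(231.22945489232853))
(np.float64(280.5014934384424), np.float64(124.62252842233825))
```

View pics/w1z.png

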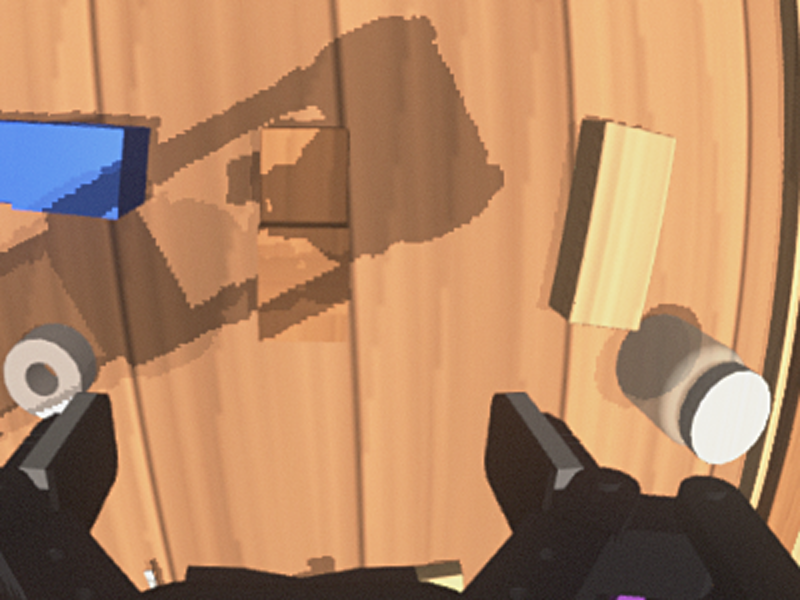

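The wrist view shows the collar with its stem end at the top (crop y≈127) and the block at the bottom (229–341). Its width runs over crop x≈259–350.

```bash
python3 -c "
from h import *
for x,y,z in [(262,127,.045),(349,127,.045),(259,229,.06),(350,229,.06),(258,341,.06),(350,341,.06)]: print(onz('w1',130+x/2-.25,60+y/2-.25,z).round(4))
"
```

```text
[0.509  0.3649 0.045 ]
[0.5533 0.3619 0.045 ]
[0.5045 0.3145 0.06  ]
[0.5498 0.3114 0.06  ]
[0.4988 0.2556 0.06  ]
[0.5468 0.2523 0.06  ]
```

```bash
python3 -c "
from h import *
R=down(85.7)*Ro.from_euler('y',-30,degrees=True);tz=R.apply([0,0,1]);G=np.array([.5292,.338,.032])+.008*tz
print(tz,rel(G-.08*tz,R),rel(G,R))"
```

```text
[-0.03748936 -0.49859257 -0.8660254 ] (array([0.0742, 0.0023, 0.1547]), array([ -0. , -29.9,   0.4])) (array([0.0343, 0.0022, 0.2241]), array([ -0. , -29.9,   0.4]))
```

```bash
python3 -m pendant '[{"xyz":[0.03,0.001,0.03],"twist":[0,-10,0]},{"xyz":[0.074,0.002,0.06],"twist":[0,-20,0.2]},{"xyz":[0.074,0.0023,0.11],"twist":[0,-29.9,0.4]},{"xyz":[0.0742,0.0023,0.1547],"twist":[0,-29.9,0.4]},{"xyz":[0.064,0.0022,0.172],"twist":[0,-29.9,0.4]},{"xyz":[0.054,0.0022,0.19],"twist":[0,-29.9,0.4]},{"xyz":[0.044,0.0022,0.207],"twist":[0,-29.9,0.4]},{"xyz":[0.0343,0.0022,0.2241],"twist":[0,-29.9,0.4]},{"xyz":[0.0343,0.0022,0.2241],"twist":[0,-29.9,0.4]},{"xyz":[0.0343,0.0022,0.2241],"twist":[0,-29.9,0.4]}]' 1 40
python3 -c "
from h import *
R=down(85.7)*Ro.from_euler('y',-30,degrees=True);tz=R.apply([0,0,1]);G=np.array([.5292,.338,.032])+.008*tz
print(rel(G,R))"
```

```text
clock: 2.52
tool_pos: [0.5286, 0.3352, 0.0257]
tool_rot: [0.176, 0.708, 0.657, -0.189]
wrist_force: [0.2, -0.2, -0.3]
opening: 1.004
(array([-0.0007,  0.0003,  0.0012]), array([ 0.1, -0.1,  0.1]))
```

```bash
python3 -m pendant '[{"xyz":[0,0,0],"twist":[0,0,0]},{"xyz":[0,0,0],"twist":[0,0,0]},{"xyz":[0,0,0],"twist":[0,0,0]},{"xyz":[0,0,0],"twist":[0,0,0]},{"xyz":[0,0,0],"twist":[0,0,0]},{"xyz":[0,0,0],"twist":[0,0,0]}]' 0 60
python3 -m pendant '[{"xyz":[-0.015,0,-0.026],"twist":[0,0,0]},{"xyz":[-0.03,0,-0.052],"twist":[0,0,0]},{"xyz":[-0.045,0,-0.078],"twist":[0,0,0]},{"xyz":[-0.05,0,-0.087],"twist":[0,0,0]},{"xyz":[-0.05,0,-0.087],"twist":[0,0,0]}]'
python3 -c "
from h import *
R=down(85.7)*Ro.from_euler('y',60,degrees=True);tz=R.apply([0,0,1]);G=np.array([.53,.39,.15])+.008*tz
print(rel(G,R),ctrl.sense()['q'].round(2))"
```

```text
clock: 3.28
tool_pos: [0.5289, 0.3359, 0.0265]
tool_rot: [0.176, 0.708, 0.657, -0.188]
wrist_force: [-0.8, 3.3, 5.0]
opening: 0.528
clock: 3.9
tool_pos: [0.5288, 0.3359, 0.1265]
tool_rot: [0.176, 0.708, 0.658, -0.188]
wrist_force: [-0.0, -0.6, -3.1]
opening: 0.528
(array([ 0.0432, -0.0028, -0.0473]), array([ 0.1, 89.8,  0.1])) [ 0.66  0.63  1.32 -0.38  1.56  0.81]
```

```bash
python3 -m pendant '[{"xyz":[0.005,0,-0.006],"twist":[0,10,0]},{"xyz":[0.01,0,-0.011],"twist":[0,20,0]},{"xyz":[0.015,-0.001,-0.017],"twist":[0,30,0]},{"xyz":[0.02,-0.001,-0.022],"twist":[0,40,0]},{"xyz":[0.025,-0.002,-0.028],"twist":[0,50,0]},{"xyz":[0.03,-0.002,-0.033],"twist":[0,60,0]},{"xyz":[0.035,-0.002,-0.038],"twist":[0,70,0]},{"xyz":[0.04,-0.003,-0.044],"twist":[0,80,0]},{"xyz":[0.043,-0.003,-0.047],"twist":[0,89.8,0]},{"xyz":[0.043,-0.003,-0.047],"twist":[0,89.8,0]}]'
python3 -m pendant '[{"xyz":[0,0,0],"twist":[0,0,0]},{"xyz":[0,0,0],"twist":[0,0,0]}]'
python3 -c "
from h import *
R=down(85.7)*Ro.from_euler('y',60,degrees=True);tz=R.apply([0,0,1]);G=np.array([.53,.39,.15])+.008*tz
print(rel(G,R),ctrl.sense()['q'].round(2))
im=snap('scene','s2');t=snap('top','t2')
cv2.imwrite('pics/z2.png',np.hstack([cv2.resize(im[80:280,310:450,::-1],None,fx=2.8,fy=2.8),cv2.resize(t[130:330,60:200,::-1],None,fx=2.8,fy=2.8)]))"
```

```text
clock: 5.15
tool_pos: [0.5288, 0.3945, 0.1408]
tool_rot: [-0.341, 0.638, 0.588, 0.362]
wrist_force: [0.3, 0.2, -2.8]
opening: 0.529
clock: 5.4
tool_pos: [0.5286, 0.395, 0.1412]
tool_rot: [-0.341, 0.638, 0.589, 0.362]
wrist_force: [0.4, 1.0, -3.1]
opening: 0.532
(array([ 0.0052,  0.0017, -0.0007]), array([-0.2,  0.4, -0.4])) [ 0.04  0.5   1.99  1.31  1.09 -0.81]
```

View pics/z2.png

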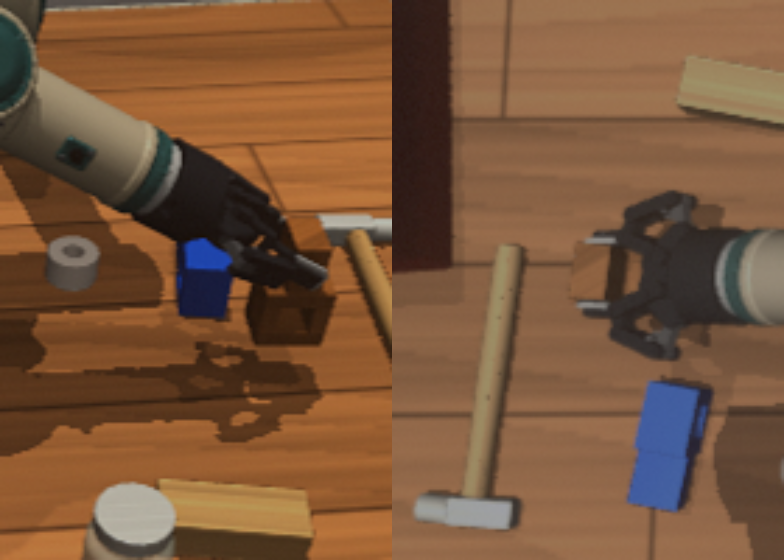

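```bash
python3 -m pendant '[{"xyz":[-0.012,0,0.007],"twist":[0,0.2,0]},{"xyz":[-0.024,0,0.014],"twist":[0,0.4,0]},{"xyz":[-0.036,0,0.021],"twist":[0,0.4,0]},{"xyz":[-0.043,0,0.025],"twist":[0,0.4,0]},{"xyz":[-0.046,0,0.0265],"twist":[0,0.4,0]},{"xyz":[-0.048,0,0.0277],"twist":[0,0.4,0]},{"xyz":[-0.049,0,0.0283],"twist":[0,0.4,0]},{"xyz":[-0.049,0,0.0283],"twist":[0,0.4,0]}]'
python3 -c "
from h import *
R=down(85.7)*Ro.from_euler('y',60,degrees=True)
print(rel(pose()[0],R))"
```

```text
clock: 6.5
tool_pos: [0.5284, 0.3949, 0.0854]
tool_rot: [-0.343, 0.636, 0.587, 0.365]
wrist_force: [0.5, -0.1, -2.2]
opening: 0.525
(array([0., 0., 0.]), array([-0.2, -0.1, -0.3]))
```

```bash
python3 -m pendant '[{"xyz":[-0.001,0,0.0006],"twist":[-0.2,0,-0.3]},{"xyz":[-0.0018,0,0.001],"twist":[-0.2,0,-0.3]},{"xyz":[-0.0018,0,0.001],"twist":[-0.2,0,-0.3]}]'; python3 -m pendant '[{"xyz":[-0.001,0,0.0006],"twist":[0,0,0]},{"xyz":[-0.001,0,0.0006],"twist":[0,0,0]}]'
```

```text
clock: 6.88
tool_pos: [0.5284, 0.3949, 0.0833]
tool_rot: [-0.34, 0.635, 0.588, 0.367]
wrist_force: [-0.2, -0.8, -2.0]
opening: 0.531
clock: 7.12
tool_pos: [0.5285, 0.3951, 0.0828]
tool_rot: [-0.341, 0.635, 0.588, 0.367]
wrist_force: [-0.8, -0.3, 0.5]
opening: 0.529
```

```bash
python3 -m pendant '[{"xyz":[-0.0005,0,0.0003],"twist":[0,0,0]},{"xyz":[0,0,0],"twist":[0,0,0]},{"xyz":[0,0,0],"twist":[0,0,0]},{"xyz":[0,0,0],"twist":[0,0,0]},{"xyz":[0,0,0],"twist":[0,0,0]},{"xyz":[0,0,0],"twist":[0,0,0]}]' 1
python3 -m pendant '[{"xyz":[0,0,-0.02],"twist":[0,0,0]},{"xyz":[0,0,-0.05],"twist":[0,0,0]},{"xyz":[0.02,0,-0.1],"twist":[0,0,0]},{"xyz":[0.06,0,-0.13],"twist":[0,-10,0]},{"xyz":[0.1,0,-0.13],"twist":[0,-20,0]},{"xyz":[0.14,0,-0.12],"twist":[0,-30,0]},{"xyz":[0.16,0,-0.11],"twist":[0,-40,0]},{"xyz":[0.16,0,-0.11],"twist":[0,-50,0]},{"xyz":[0.16,0,-0.11],"twist":[0,-60,0]},{"xyz":[0.16,0,-0.11],"twist":[0,-60,0]}]'
python3 -c "
from h import *
print(ctrl.sense()['q'].round(2))
t=snap('wrist','w3');s=snap('scene','s3')
print(proj('w3',(.53,.39,.11)),proj('s3',(.53,.39,.06)))
cv2.imwrite('pics/z3.png',np.hstack([cv2.resize(t[...,::-1],None,fx=1,fy=1),cv2.resize(s[150:290,340:420,::-1],None,fx=3,fy=3)]))"
```

```text
clock: 7.88
tool_pos: [0.5285, 0.3951, 0.0828]
tool_rot: [-0.341, 0.635, 0.588, 0.367]
wrist_force: [-0.1, 0.7, 0.2]
opening: 1.001
clock: 9.12
tool_pos: [0.5274, 0.3801, 0.2775]
tool_rot: [0.001, 0.733, 0.68, 0.0]
wrist_force: [0.4, 0.5, -1.0]
opening: 0.999
[ 0.52  0.38  1.27 -0.    1.49  0.59]
(np.float64(282.4359717074354), np.float64(181.77668493190558)) (np.float64(411.1177781957696), np.float64(197.62286184685192))
```

View pics/z3.png

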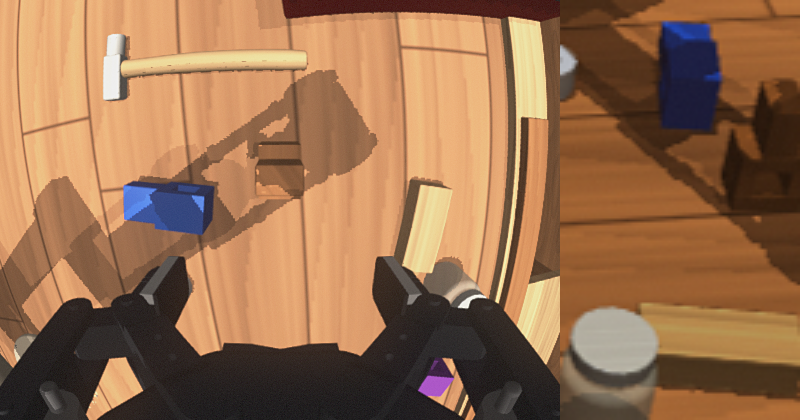

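The collar stands: its stem top is at about (280,179) in the wrist view, with the block ledge behind it. I'll zoom to get the exact position.

```bash
python3 -c "
from h import *
t=cv2.imread('pics/w3.png')[130:210,240:320]
cv2.imwrite('pics/z4.png',cv2.resize(t,None,fx=7,fy=7,interpolation=cv2.INTER_CUBIC))"
```

```text
(no output)
```

View pics/z4.png

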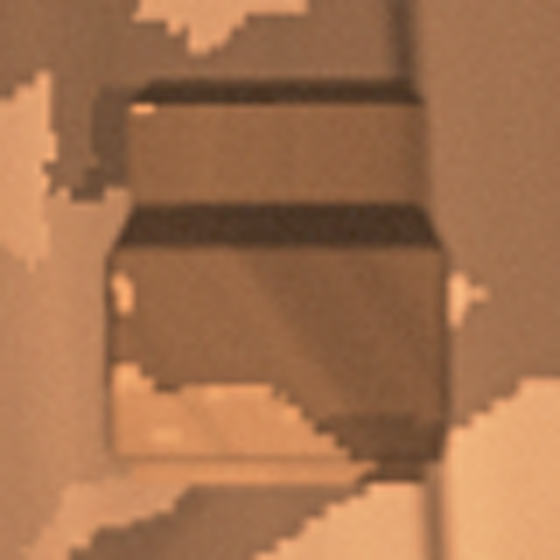

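```bash
python3 -c "
from h import *
P=[]
for x,y,z in [(109,248,.11),(444,246,.11),(444,457,.11),(111,458,.11),(128,104,.06),(424,104,.06)]:
  p=onz('w3',240+x/7-.43,130+y/7-.43,z);P.append(p);print(p.round(4))
c=np.mean(P[:4],0);print(c)
R=down(85.7);print(rel([c[0],c[1],.11+.05],R),rel([c[0],c[1],.09-.008],R))"
```

```text
[0.506  0.4078 0.11  ]
[0.5502 0.4047 0.11  ]
[0.5485 0.376  0.11  ]
[0.5036 0.3793 0.11  ]
[0.5065 0.4231 0.06  ]
[0.5516 0.4197 0.06  ]
[0.52705514 0.39194323 0.11      ]
(array([ 0.0118, -0.0009,  0.1163]), array([-0. , -0.1,  0. ])) (array([ 0.0117, -0.0009,  0.1943]), array([-0. , -0.1,  0. ]))
```

```bash
python3 -m pendant '[{"xyz":[0.006,0,0.04],"twist":[0,0,0]},{"xyz":[0.0118,-0.0009,0.09],"twist":[0,0,0]},{"xyz":[0.0118,-0.0009,0.12],"twist":[0,0,0]},{"xyz":[0.0118,-0.0009,0.15],"twist":[0,0,0]},{"xyz":[0.0117,-0.0009,0.175],"twist":[0,0,0]},{"xyz":[0.0117,-0.0009,0.1943],"twist":[0,0,0]},{"xyz":[0.0117,-0.0009,0.1943],"twist":[0,0,0]},{"xyz":[0.0117,-0.0009,0.1943],"twist":[0,0,0]}]' 0.9
python3 -m pendant '[{"xyz":[0,0,0],"twist":[0,0,0]},{"xyz":[0,0,0],"twist":[0,0,0]},{"xyz":[0,0,0],"twist":[0,0,0]},{"xyz":[0,0,0],"twist":[0,0,0]},{"xyz":[0,0,0],"twist":[0,0,0]}]' 0 60
python3 -m pendant '[{"xyz":[0,0,-0.04],"twist":[0,0,0]},{"xyz":[0,0,-0.09],"twist":[0,0,0]},{"xyz":[0,0,-0.14],"twist":[0,0,0]},{"xyz":[0,0,-0.168],"twist":[0,0,0]},{"xyz":[0,0,-0.168],"twist":[0,0,0]}]'
python3 -c "
from h import *
print(rel([.585,.12,.25],down(2.8)))"
```

```text
clock: 10.22
tool_pos: [0.5278, 0.3912, 0.0831]
tool_rot: [-0.001, 0.734, 0.68, 0.001]
wrist_force: [0.4, 0.4, 1.1]
opening: 0.899
clock: 10.85
tool_pos: [0.5282, 0.3914, 0.0846]
tool_rot: [-0.0, 0.733, 0.68, 0.002]
wrist_force: [-1.4, -1.2, 6.0]
opening: 0.534
clock: 11.48
tool_pos: [0.5287, 0.3916, 0.2548]
tool_rot: [0.0, 0.733, 0.68, 0.004]
wrist_force: [0.6, -0.6, -2.1]
opening: 0.534
(array([-0.2666,  0.0767,  0.0036]), array([ 0. , -0.5, 82.9]))
```

```bash
python3 -m pendant '[{"xyz":[-0.03,0.008,0],"twist":[0,0,9]},{"xyz":[-0.06,0.017,0],"twist":[0,0,18.5]},{"xyz":[-0.09,0.026,0],"twist":[0,0,28]},{"xyz":[-0.12,0.034,0.001],"twist":[0,0,37.5]},{"xyz":[-0.15,0.043,0.002],"twist":[0,0,47]},{"xyz":[-0.18,0.052,0.003],"twist":[0,0,56]},{"xyz":[-0.21,0.06,0.003],"twist":[0,0,65]},{"xyz":[-0.24,0.069,0.0036],"twist":[0,-0.4,74]},{"xyz":[-0.2666,0.0767,0.0036],"twist":[0,-0.5,82.9]},{"xyz":[-0.2666,0.0767,0.0036],"twist":[0,-0.5,82.9]}]'
python3 -m pendant '[{"xyz":[0,0,0],"twist":[0,0,0]},{"xyz":[0,0,0],"twist":[0,0,0]}]'
python3 -c "
from h import *
print(rel([.585,.12,.25],down(2.8)),ctrl.sense()['q'].round(2))
t=snap('wrist','w5');snap('top','t5');snap('scene','s5')
cv2.imwrite('pics/z5.png',cv2.resize(t[...,::-1],(800,600),interpolation=cv2.INTER_CUBIC))"
```

```text
clock: 12.72
tool_pos: [0.5842, 0.1181, 0.2473]
tool_rot: [0.0, 1.0, 0.023, -0.002]
wrist_force: [0.4, 0.1, -2.9]
opening: 0.531
clock: 12.98
tool_pos: [0.5834, 0.1189, 0.246]
tool_rot: [0.0, 1.0, 0.024, -0.003]
wrist_force: [0.3, 0.2, -1.8]
opening: 0.531
(array([ 0.0016, -0.0011, -0.004 ]), array([ 0. ,  0.4, -0.1])) [ 0.08  0.31  1.45 -0.    1.39  1.61]
```

View pics/z5.png

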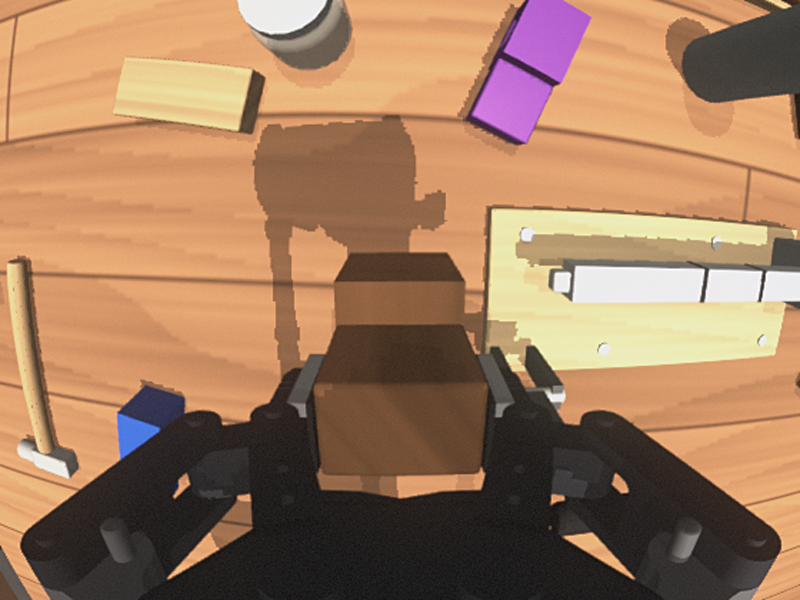

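```bash
python3 -c "
from h import *
k=.7
f=lambda x,y,z:onz('w5',x*k-.15,y*k-.15,z)
for x,y,z in [(571,262,.102),(574,301,.102),(703,263,.102),(701,301,.102),(763,266,.102),(762,300,.102)]:print(f(x,y,z).round(4))
p,r=pose();print(p)
for x,y in [(317,383),(485,383),(488,474),(319,474)]: print(r.inv().apply(f(x,y,p[2]+.0254)-p).round(4))
for x,y in [(334,282),(463,282)]: print('ledge',r.inv().apply(f(x,y,p[2]-.0246)-p).round(4))
"
```

```text
[0.6015 0.0119 0.102 ]
[0.5761 0.0061 0.102 ]
[ 0.6084 -0.0935  0.102 ]
[ 0.5806 -0.0982  0.102 ]
[ 0.6111 -0.1573  0.102 ]
[ 0.5843 -0.1641  0.102 ]
[0.58402302 0.11884385 0.24706566]
[ 0.0151 -0.0214 -0.0255]
[ 0.0151  0.021  -0.0254]
[-0.014   0.0243 -0.0253]
[-0.0139 -0.0231 -0.0254]
ledge [ 0.0291 -0.0232  0.0245]
ledge [0.0291 0.0213 0.0245]
```

```bash
python3 -c "
from h import *
print(rel([.5848,.08,.1446],down(2.85)))"
```

```text
(array([-0.0006,  0.0388,  0.1025]), array([ 0. ,  0.2, -0.1]))
```

```bash
python3 -m pendant '[{"xyz":[0,0.01,0.04],"twist":[0,0.2,0]},{"xyz":[0,0.02,0.08],"twist":[0,0.2,0]},{"xyz":[-0.0006,0.03,0.1],"twist":[0,0.2,-0.1]},{"xyz":[-0.0006,0.0388,0.1025],"twist":[0,0.2,-0.1]},{"xyz":[-0.0006,0.0388,0.1025],"twist":[0,0.2,-0.1]},{"xyz":[-0.0006,0.0388,0.1025],"twist":[0,0.2,-0.1]}]'
python3 -c "
from h import *
for i in range(3):print(rel([.5848,.08,.1446],down(2.85)))
t=snap('wrist','w6');s=snap('scene','s6')
a=cv2.resize(t[150:350,200:440,::-1],None,fx=2,fy=2,interpolation=cv2.INTER_CUBIC);b=cv2.resize(s[130:250,210:310,::-1],None,fx=3.2,fy=3.333,interpolation=cv2.INTER_CUBIC)
cv2.imwrite('pics/z6.png',np.hstack([a,b]))"
```

```text
clock: 13.88
tool_pos: [0.5859, 0.0803, 0.1461]
tool_rot: [0.0, 1.0, 0.025, 0.001]
wrist_force: [-0.1, 0.5, -2.0]
opening: 0.533
(array([-0.0011,  0.0003,  0.0015]), array([ 0. , -0.1, -0. ]))
(array([-0.0011,  0.0003,  0.0015]), array([ 0. , -0.1, -0. ]))
(array([-0.0011,  0.0003,  0.0015]), array([ 0. , -0.1, -0. ]))
```

View pics/z6.png

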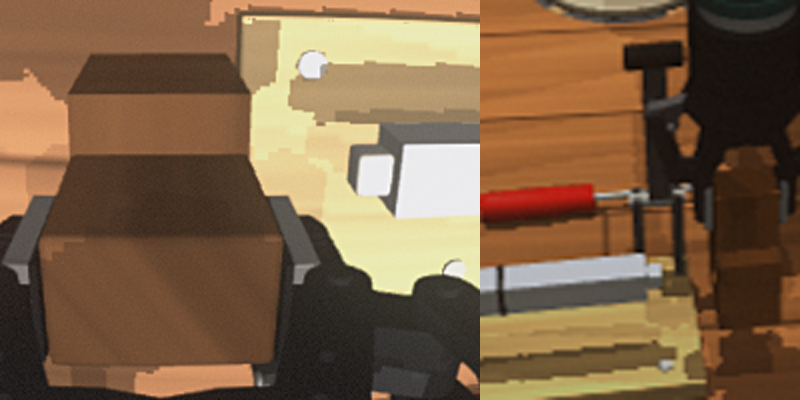

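```bash
python3 -c "
from h import *
f=lambda x,y,z:onz('w6',200+x/2-.25,150+y/2-.25,z)
print(f(402,143,.102),f(396,217,.102),f(480,145,.102),f(480,216,.102))
p,r=pose();print(p)
for x,y in [(52,236),(281,236),(278,362),(46,365)]: print(r.inv().apply(f(x,y,p[2]+.0254)-p).round(4))
for x,y in [(68,94),(250,94)]: print('ledge',r.inv().apply(f(x,y,p[2]-.0246)-p).round(4))
"
```

```text
[0.59967857 0.00947629 0.102     ] [0.57570814 0.00726437 0.102     ] [ 0.60001283 -0.01753128  0.102     ] [ 0.57611453 -0.02296135  0.102     ]
[0.58549256 0.08040716 0.14576063]
[ 0.0154 -0.02   -0.0254]
[ 0.0153  0.0218 -0.0254]
[-0.0136  0.0235 -0.0254]
[-0.0143 -0.0235 -0.0254]
ledge [ 0.0299 -0.0232  0.0246]
ledge [0.0299 0.022  0.0247]
```

```bash
python3 -m pendant '[{"xyz":[-0.0014,0.01,0.0011],"twist":[0,0,0]},{"xyz":[-0.0014,0.025,0.0011],"twist":[0,0,0]},{"xyz":[-0.0014,0.04,0.0011],"twist":[0,0,0]},{"xyz":[-0.0014,0.048,0.0011],"twist":[0,0,0]},{"xyz":[-0.0014,0.054,0.0011],"twist":[0,0,0]},{"xyz":[-0.0014,0.06,0.0011],"twist":[0,0,0]},{"xyz":[-0.0014,0.066,0.0011],"twist":[0,0,0]},{"xyz":[-0.0014,0.066,0.0011],"twist":[0,0,0]}]'
python3 -c "
from h import *
print(rel([.5953-.0005,-.129,.1446],down(2.85)))
print(rel([.5877+.05*(.008-pose()[0][1]),pose()[0][1],.1446],down(2.85)))"
```

```text
clock: 14.98
tool_pos: [0.5874, 0.0141, 0.1447]
tool_rot: [0.0, 1.0, 0.024, 0.001]
wrist_force: [0.4, -0.0, -1.7]
opening: 0.535
(array([4.000e-04, 1.433e-01, 1.000e-04]), array([ 0. , -0.1, -0. ]))
(array([-0.    , -0.    ,  0.0001]), array([ 0. , -0.1, -0. ]))
```

```bash
python3 -m pendant '[{"xyz":[0,0.01,0],"twist":[0,0,0]},{"xyz":[0,0.02,0],"twist":[0,0,0]},{"xyz":[0,0.03,0],"twist":[0,0,0]},{"xyz":[0,0.04,0],"twist":[0,0,0]},{"xyz":[0,0.05,0],"twist":[0,0,0]},{"xyz":[0,0.06,0],"twist":[0,0,0]},{"xyz":[0,0.06,0],"twist":[0,0,0]}]'
python3 -m pendant '[{"xyz":[0,0.015,0],"twist":[0,0,0]},{"xyz":[0,0.03,0],"twist":[0,0,0]},{"xyz":[0,0.045,0],"twist":[0,0,0]},{"xyz":[0,0.06,0],"twist":[0,0,0]},{"xyz":[0,0.068,0],"twist":[0,0,0]},{"xyz":[0,0.073,0],"twist":[0,0,0]},{"xyz":[0,0.073,0],"twist":[0,0,0]},{"xyz":[0,0.073,0],"twist":[0,0,0]}]'
python3 -c "
from h import *
print(rel([.5948,-.129,.1446],down(2.85)))
t=snap('wrist','w7');s=snap('scene','s7')
a=cv2.resize(t[130:330,160:400,::-1],None,fx=2,fy=2,interpolation=cv2.INTER_CUBIC);b=cv2.resize(s[130:250,150:250,::-1],None,fx=3.2,fy=3.333,interpolation=cv2.INTER_CUBIC)
cv2.imwrite('pics/z7.png',np.hstack([a,b]))"
```

```text
clock: 15.85
tool_pos: [0.5905, -0.0467, 0.1447]
tool_rot: [0.0, 1.0, 0.024, 0.001]
wrist_force: [-0.5, 0.1, -2.8]
opening: 0.53
clock: 16.85
tool_pos: [0.5939, -0.1192, 0.1447]
tool_rot: [0.0, 1.0, 0.024, 0.001]
wrist_force: [0.4, -0.0, -2.7]
opening: 0.53
(array([0.0004, 0.0099, 0.0002]), array([ 0. , -0.1, -0.1]))
```

View pics/z7.png

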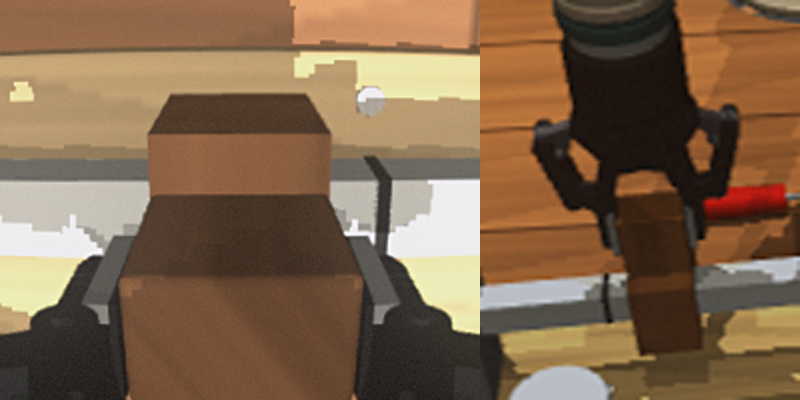

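```bash
python3 -c "
from h import *
f=lambda x,y,z:onz('w7',160+x/2-.25,130+y/2-.25,z)
print(f(384,181,.102),f(381,250,.102))
p,r=pose();print(p)
for x,y in [(122,280),(362,277)]: print((f(x,y,p[2]+.0254)).round(4))
print('ledge')
for x,y in [(148,134),(330,134)]: print((f(x,y,p[2]-.0246)).round(4))
"
```

```text
[ 0.60743001 -0.15921487  0.102     ] [ 0.58602721 -0.16088184  0.102     ]
[ 0.59392293 -0.11914415  0.14479654]
[ 0.6071 -0.0965  0.1702]
[ 0.6098 -0.1402  0.1702]
ledge
[ 0.6224 -0.0945  0.1202]
[ 0.6246 -0.1396  0.1202]
```

```bash
python3 -m pendant '[{"xyz":[0,0.005,0],"twist":[0,0,0]},{"xyz":[0.0002,0.0098,0],"twist":[0,0,0]},{"xyz":[0.0002,0.0098,0],"twist":[0,0,0]},{"xyz":[0.0002,0.0098,0.0015],"twist":[0,0,0]},{"xyz":[0.0002,0.0098,0.0025],"twist":[0,0,0]},{"xyz":[0.0002,0.0098,0.0025],"twist":[0,0,0]}]'
```

```text
clock: 17.7
tool_pos: [0.5945, -0.1288, 0.1421]
tool_rot: [0.0, 1.0, 0.024, 0.001]
wrist_force: [0.2, -0.5, -2.8]
opening: 0.529
```

```bash
python3 -m pendant '[{"xyz":[0,0,0.0008],"twist":[0,0,0]},{"xyz":[0,0,0.0008],"twist":[0,0,0]}]';  python3 -m pendant '[{"xyz":[0,0,0.0008],"twist":[0,0,0]},{"xyz":[0,0,0.0008],"twist":[0,0,0]}]'
```

```text
clock: 17.95
tool_pos: [0.5946, -0.1287, 0.1416]
tool_rot: [0.0, 1.0, 0.024, 0.001]
wrist_force: [-0.8, 0.6, -0.8]
opening: 0.529
clock: 18.2
tool_pos: [0.5946, -0.1287, 0.1415]
tool_rot: [0.0, 1.0, 0.024, 0.001]
wrist_force: [-1.3, 1.2, 4.3]
opening: 0.532
```

```bash
python3 -m pendant '[{"xyz":[0,0,0],"twist":[0,0,0]},{"xyz":[0,0,-0.0006],"twist":[0,0,0]},{"xyz":[0,0,-0.0006],"twist":[0,0,0]},{"xyz":[0,0,-0.0006],"twist":[0,0,0]},{"xyz":[0,0,-0.0006],"twist":[0,0,0]},{"xyz":[0,0,-0.0006],"twist":[0,0,0]}]' 1
python3 -m pendant '[{"xyz":[0,0,-0.02],"twist":[0,0,0]},{"xyz":[0,0,-0.06],"twist":[0,0,0]},{"xyz":[0,0,-0.1],"twist":[0,0,0]},{"xyz":[0,0,-0.16],"twist":[0,0,0]},{"xyz":[0,0,-0.18],"twist":[0,0,0]},{"xyz":[0,0,-0.18],"twist":[0,0,0]}]'
python3 -c "
from h import *
t=snap('wrist','w8');s=snap('scene','s8')
print(proj('w8',(.5948,-.129,.167)),proj('s8',(.595,-.129,.1)))
a=cv2.resize(t[70:310,130:370,::-1],None,fx=1.6667,fy=1.6667,interpolation=cv2.INTER_CUBIC);b=cv2.resize(s[120:250,165:295,::-1],(400,400),interpolation=cv2.INTER_CUBIC)
cv2.imwrite('pics/z8.png',np.hstack([a,b]))"
```

```text
clock: 18.95
tool_pos: [0.5946, -0.1287, 0.1421]
tool_rot: [0.0, 1.0, 0.024, 0.001]
wrist_force: [-0.5, 0.4, 0.1]
opening: 1.005
clock: 19.7
tool_pos: [0.5949, -0.1289, 0.3242]
tool_rot: [0.001, 1.0, 0.024, 0.003]
wrist_force: [-0.9, -0.4, -0.9]
opening: 0.998
(np.float64(279.9797400784422), np.float64(195.51763639982323)) (np.float64(203.4894902437361), np.float64(215.3496975596022))
```

View pics/z8.png

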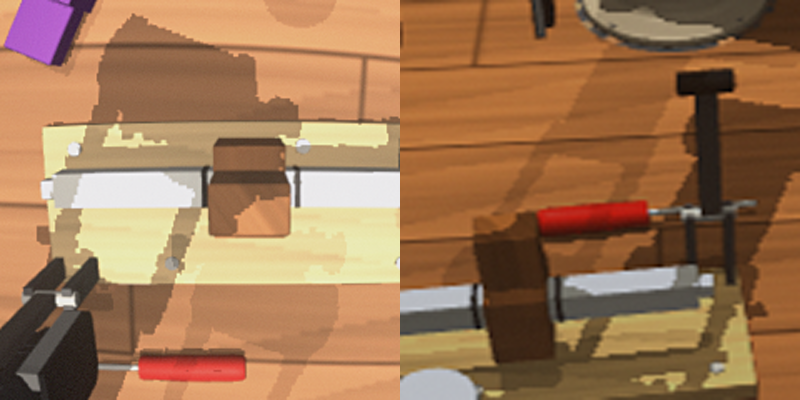

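The collar sits between the lines, with roughly equal gaps each side (crop lines at x≈206 and 296, block mid ≈250), and the fingers are clear. Next I work out the keeper angle and the push path.

```bash
python3 -c "
from h import *
ex=np.array([.9988,.0497,0]);ey=np.array([-.0497,.9988,0]);H=np.array([.5882,.0075,.09])-.085*ex+.018*ey
print('H',H)
o,d=ray('s8',165+305*.325,120+82*.325);g=o+d*((H-o)@ey)/(d@ey);print('handle scene',g, np.hypot((g-H)@ex,g[2]-.09),np.arctan2(g[2]-.09,(g-H)@ex))
o,d=ray('top0',280+57/4,185+210/4);g=o+d*((H-o)@ey)/(d@ey);o2=onz('top0',280+57/4,185+210/4,.229);print('top at z.229',o2)
for a in (100,90,75,60,45,30,15,0):
  t=np.radians(a);r=.13+.008*(1-a/90)-(.012 if a>=90 else 0)
  c=H+ex*(r*np.cos(t)-.009*np.sin(t)-.011)+np.array([0,0,1])*(r*np.sin(t)+.009*np.cos(t)+.011)+ey*.006
  print(a,c.round(4))
"
```

```text
H [0.5024074 0.0212539 0.09     ]
handle scene [0.49269464 0.0207706  0.21283764] 0.12322200904462356 1.6498021084390035
top at z.229 [0.49874879 0.0221545  0.229     ]
100 [0.462  0.0252 0.2148]
90 [0.4821 0.0263 0.219 ]
75 [0.5164 0.028  0.2302]
60 [0.5496 0.0296 0.2204]
45 [0.5794 0.0311 0.2021]
30 [0.6037 0.0323 0.1765]
15 [0.6206 0.0331 0.1451]
0 [0.629  0.0336 0.11  ]
```

```bash
python3 -c "
from h import *
for z in (.32,.215): print(rel([.450,.026,z],down(2.85)))"
```

```text
(array([-0.136 , -0.1613,  0.0008]), array([-0. , -0. , -0.1]))
(array([-0.136 , -0.1613,  0.1058]), array([-0. , -0. , -0.1]))
```

```bash
python3 -m pendant '[{"xyz":[-0.034,-0.04,0],"twist":[0,0,0]},{"xyz":[-0.068,-0.08,0],"twist":[0,0,0]},{"xyz":[-0.102,-0.12,0],"twist":[0,0,0]},{"xyz":[-0.136,-0.161,0],"twist":[0,0,0]},{"xyz":[-0.136,-0.161,0.001],"twist":[0,0,0]},{"xyz":[-0.136,-0.161,0.04],"twist":[0,0,0]},{"xyz":[-0.136,-0.161,0.08],"twist":[0,0,0]},{"xyz":[-0.136,-0.161,0.106],"twist":[0,0,0]},{"xyz":[-0.136,-0.161,0.106],"twist":[0,0,0]}]' 0
python3 -c "
from h import *
for T in ([.462,.0255,.215],[.482,.0263,.219],[.5164,.028,.2302],[.5496,.0296,.2204],[.5794,.0311,.2021],[.6037,.0323,.1765],[.6206,.0331,.1451],[.629,.0336,.112]): print(rel(T,down(2.85)))"
```

```text
clock: 20.92
tool_pos: [0.4483, 0.0253, 0.2118]
tool_rot: [-0.0, 1.0, 0.024, -0.003]
wrist_force: [-0.3, 0.2, 0.7]
opening: -0.004
(array([ 0.0136,  0.0005, -0.0033]), array([-0. ,  0.4, -0.1]))
(array([ 0.0336,  0.0007, -0.0074]), array([-0. ,  0.4, -0.1]))
(array([ 0.068 ,  0.0006, -0.0189]), array([-0. ,  0.4, -0.1]))
(array([ 0.1013,  0.0006, -0.0093]), array([-0. ,  0.4, -0.1]))
(array([0.1312, 0.0005, 0.0088]), array([-0. ,  0.4, -0.1]))
(array([0.1557, 0.0005, 0.0343]), array([-0. ,  0.4, -0.1]))
(array([0.1729, 0.0006, 0.0655]), array([-0. ,  0.4, -0.1]))
(array([0.1815, 0.0005, 0.0986]), array([-0. ,  0.4, -0.1]))
```

```bash
python3 -m pendant '[{"xyz":[0.0136,0.0005,-0.003],"twist":[0,0,0]},{"xyz":[0.0336,0.0007,-0.006],"twist":[0,0.2,0]},{"xyz":[0.05,0.0007,-0.009],"twist":[0,0.4,0]},{"xyz":[0.068,0.0007,-0.011],"twist":[0,0.4,0]},{"xyz":[0.085,0.0006,-0.008],"twist":[0,0.4,0]},{"xyz":[0.1013,0.0006,-0.003],"twist":[0,0.4,0]},{"xyz":[0.1013,0.0006,-0.003],"twist":[0,0.4,0]}]'
python3 -c "
from h import *
for T in ([.5496,.0296,.2204],[.5794,.0311,.2021],[.6037,.0323,.1765],[.6206,.0331,.1451],[.629,.0336,.112],[.63,.0336,.108]): print(rel(T,down(2.85)))"
```

```text
clock: 21.8
tool_pos: [0.5509, 0.0296, 0.2134]
tool_rot: [-0.0, 1.0, 0.024, 0.0]
wrist_force: [0.4, 0.7, 0.5]
opening: -0.004
(array([-0.0013, -0.0001, -0.007 ]), array([-0.1, -0. , -0.1]))
(array([ 0.0286, -0.0001,  0.0113]), array([-0.1, -0. , -0.1]))
(array([ 0.0529, -0.0001,  0.0369]), array([-0.1, -0. , -0.1]))
(array([ 0.0698, -0.0001,  0.0683]), array([-0.1, -0. , -0.1]))
(array([ 7.820e-02, -1.000e-04,  1.014e-01]), array([-0.1, -0. , -0.1]))
(array([ 7.920e-02, -1.000e-04,  1.054e-01]), array([-0.1, -0. , -0.1]))
```

```bash
python3 -m pendant '[{"xyz":[0.014,0,0.006],"twist":[0,0,0]},{"xyz":[0.0286,0,0.0145],"twist":[0,0,0]},{"xyz":[0.042,0,0.0265],"twist":[0,0,0]},{"xyz":[0.0529,0,0.039],"twist":[0,0,0]},{"xyz":[0.062,0,0.054],"twist":[0,0,0]},{"xyz":[0.0698,0,0.069],"twist":[0,0,0]},{"xyz":[0.075,0,0.085],"twist":[0,0,0]},{"xyz":[0.078,0,0.1],"twist":[0,0,0]},{"xyz":[0.079,0,0.1],"twist":[0,0,0]}]'; python3 -m pendant '[{"xyz":[0,0,0.002],"twist":[0,0,0]},{"xyz":[0,0,0.004],"twist":[0,0,0]},{"xyz":[0,0,0.004],"twist":[0,0,0]}]'
```

```text
clock: 22.92
tool_pos: [0.6289, 0.0335, 0.1117]
tool_rot: [-0.001, 1.0, 0.024, -0.001]
wrist_force: [0.2, 0.1, -0.4]
opening: -0.002
clock: 23.3
tool_pos: [0.6294, 0.0335, 0.1098]
tool_rot: [-0.0, 1.0, 0.024, -0.0]
wrist_force: [-1.4, -1.1, 6.8]
opening: 0.002
```

```bash
python3 -m pendant '[{"xyz":[0,0,-0.03],"twist":[0,0,0]},{"xyz":[0,0,-0.08],"twist":[0,0,0]},{"xyz":[-0.03,0,-0.13],"twist":[0,0,0]},{"xyz":[-0.07,-0.06,-0.16],"twist":[0,0,0]},{"xyz":[-0.11,-0.12,-0.16],"twist":[0,0,0]},{"xyz":[-0.15,-0.18,-0.16],"twist":[0,0,0]},{"xyz":[-0.18,-0.22,-0.16],"twist":[0,0,0]},{"xyz":[-0.18,-0.22,-0.16],"twist":[0,0,0]},{"xyz":[-0.18,-0.22,-0.16],"twist":[0,0,0]}]'
python3 -c "
from h import *
t=snap('top','t9');s=snap('scene','s9')
H=np.array([.5024,.0213,.09]);ex=np.array([.9988,.0497,0])
for fn in('t9','s9'):print([np.round(proj(fn,H+.13*(ex*np.cos(a)+np.array([0,0,np.sin(a)]))),1) for a in(0,.1,.2)])
b=cv2.resize(s[130:265,130:310,::-1],(533,400),interpolation=cv2.INTER_CUBIC);a=cv2.resize(t[180:270,275:335,::-1],(267,400),interpolation=cv2.INTER_CUBIC)
cv2.imwrite('pics/z9.png',np.hstack([a,b]))"
```

```text
clock: 24.42
tool_pos: [0.438, 0.2455, 0.2709]
tool_rot: [-0.001, 1.0, 0.026, 0.001]
wrist_force: [-0.3, -0.2, 0.8]
opening: -0.001
[array([288.1, 188.4]), array([288.3, 187.6]), array([288.6, 187.4])]
[array([271.8, 225.7]), array([271.6, 221.5]), array([271.4, 216.8])]
```

View pics/z9.png

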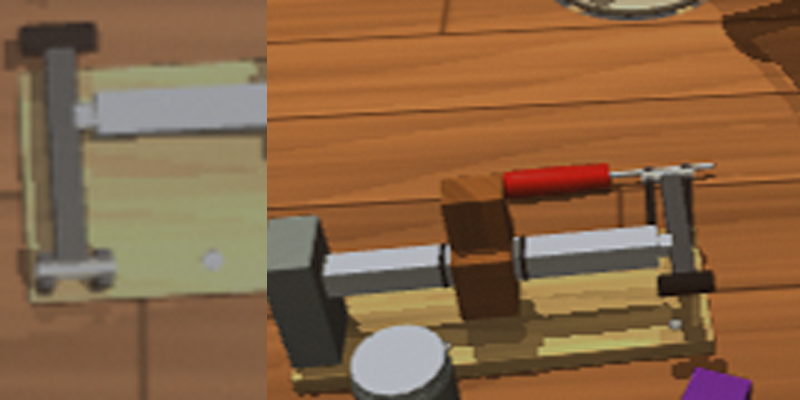

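The keeper is down: its handle is at scene pixel (271.5,225.2), against (271.8,225.7) predicted for 0 rad. The collar is centred between the lines.

```bash
python3 -c "
from h import *
print(ctrl.sense()['clock']);print(ctrl.job_done())"
```

```text
24.525
the job is handed in; nothing more can be done
None
```

I stood the collar up on the bench, released it and gripped it afresh by the stem. I slid it stem up onto the bar from the open end, let go between the lines, then swung the keeper down. The job was handed in at 24.5 s; the hand-in gives no verdict.

**Collar on the bar:** the tool was at y = -0.1287 m at release, against a measured middle between the lines of -0.129 m. The last scene picture shows it upright, with about equal gaps to both lines. I did not measure its final tilt or its exact distance from the middle as numbers.

**Keeper:** the handle is at scene pixel (271.5, 225.2); 0 rad would put it at (271.8, 225.7) and 0.1 rad at row 221.5. The push met a firm stop at 6.8 N.

**Robot:** when I handed in, the gripper was withdrawn and well clear of everything.

**Bystanders:** I saw none touched or moved in the views I took, but I did not compare their positions with the start picture.

**Measurements:** no check failed. The views of the bar's sideways position differed by about 1 mm (x = 0.5877 to 0.5888 m at the open end), which the 3 mm of play covered.

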